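# Put the colour-coded bench tools back in their places

### The arm

A 7-joint arm with a two-finger parallel gripper is mounted at the origin on a cart in front of the work surface, level with it; the furniture and walls round the work are solid. World frame = base frame: x ahead of the robot, y to its left, z up, the work surface at z = 0. Lengths are in mm, angles in rad, forces in N, time in s.
With the tool pointing down it reaches from about 350 to 900 mm from the base axis. Payload 7.2 kg.
Tool frame: the origin (TCP) lies on the centre line of the jaws, within the pads' length; the fingertips stand 11 mm ahead of it and the grasp point (between the pads) lies 8 mm behind it (env.tip_reach is the distance from the TCP to the fingertips, in mm); z points along the fingers, y is the line along which they close (so a half turn about z gives the same grasp; the last joint's range is limited). The gripper opens to 88 mm and grips with 3 to 60 N. Pads are 20 mm wide; open, the fingers measure 115 mm over their backs; the gripper's body (75 mm by 178 mm) begins 61 mm behind the grasp point.
Start: joints at [1.274, 0.411, -0.013, 1.596, 0.006, 1.134, -0.082], TCP at [141.743, -608.718, 233.653] pointing down, gripper open.
Joint ranges: [-2.95, 2.95], [-0.29, 1.99], [-1.47, 1.44], [0.14, 2.54], [-1.03, 4.17], [0.13, 1.85], [-2.86, 2.86]. Speed limits (rad/s): [2.39, 2.39, 3.01, 3.01, 3.14, 3.14, 3.14].

### API

Orientations are given as a unit quaternion [w, x, y, z].
In Python, from station import telemetry, optics, workorder, nets, env gives the robot as it stands.
- The arm moves only by the tool drive_tool, never from a script. Its arguments are lists of equal length, an entry for each row: "rotation": the turn, a rotation vector about the tool's x, y, z in rad, a list of three; "delta_pos": the shift along the tool's x, y, z in mm, a list of three; "fingers": the opening, from 0 (shut) to 1 (fully open). A call has 1 to 12 rows; each row shifts and turns the commanded pose from where the row before left it, along the tool's axes as they then stand; what a row does not reach is not made up. A row lasts 1/10 s, in which the tool goes at most 50 mm and 8.59 degrees, less where a joint would pass 70% of its speed; a pose out of reach is approached as far as the arm can. A call with a gripper value outside its range is refused whole. The fingers move at their own pace and stop on an object; "newtons" is the grip in N (left out, the last holds). Time passes only in rows, so rows that do not move let the fingers close. It gives the time, the measured TCP pose, the force, the opening and the grip force at its end, in the units of the state.
- telemetry.observe(): the state, without advancing time (a new reading comes with each control period).
- optics.read_camera(name): name is "scene" or "top" or "wrist"; returns a dict with "frame" (400x640x3 uint8, blue, green, red), "depth" (400x640 float32, mm along the optical axis (not along the pixel's ray), 0 where there is no reading), "fx", "fy", "cx", "cy" (pixels), "k1" (the pictures are not rectified: a ray, as slopes to the right and down, at radius r is drawn at 1 + k1 r^2 times it, then the intrinsics apply), "cam_to_world" (4x4, takes a point from camera to world coordinates). Camera axes: x right, y down, z forward; pixel columns grow to the right and rows downward; lengths in mm; the calibration is good to about 2 mm. A picture is of the moment at which its call begins.
- workorder.job_done(): hands the job in; it is judged then, once.
Trained networks look in the newest picture that a camera, given by its name, has taken for a name from the list of things; names that differ only in an ending like _2 or _b are one class to them, and where a whole thing is asked for, a point or a joint stands for the part that bears it (a point fixed in the world has none). Each returns a list of dicts, best first, with "conf" (0 to 1); they miss things now and then, are a little off and sometimes report something else, mostly with a low value. They report only what shows in the picture. A call takes as long as a camera call.
- nets.find_in(camera, target): "xyz" ([x, y, z] in mm, in world coordinates, good to about 4 mm: the middle of the surface that is visible of it).
- nets.silhouettes(camera, target): "region" (400x640 bool, what is visible of it).
The state is a dict: "clock": time; "joints": joint angles; "joint_vel": joint speeds; "joint_efforts": joint torques, N m; "tcp_pos": TCP position; "orientation": TCP orientation; "contact_force": force on the tool from outside, world axes, zero at the start; "wrist_torque": the same for the moment, N m; "width": finger opening in mm; "grasp_force": force on a finger pad.
Only numpy, scipy, OpenCV 4.12 (cv2) and the standard library are available. Lean on these libraries where they do the work, as an engineer would, in place of code of your own. Each camera call takes 0.05 s, during which the arm holds its last target. There are 200 camera calls.

### The job

Clear the bench by colour: lay the red screwdriver in the red tray, the yellow screwdriver in the yellow tray and the blue pencil in the blue tray, each lengthwise and flat on the tray floor with nothing sticking out over the rim, and put the roll of green tape from the near edge of the bench (not the one back by the tool box) over the post of the green stand so that it lies flat on the base. Leave the red pencil and the beige masking tape where they are.

Things in the scene. Friction and masses are not known exactly. Their poses are not given: they have to be found in the camera images.
- screwdriver_red: loose screwdriver, red handle, lying on its side, 190 mm long, about 0.09 kg. Origin: on its underside, midway along; y points along it to the butt of the handle, x across, z up. Handle (28 mm wide, 25 high) from y = -7 to +95 mm; shaft (6 mm thick, axis 13 mm up) on to y = -95 mm. Balances in the handle: grip across it near y = +35 mm. At the start the handle points roughly toward the robot.
- screwdriver_yellow: loose screwdriver, yellow handle, lying on its side, 190 mm long, about 0.09 kg. Origin: on its underside, midway along; y points along it to the butt of the handle, x across, z up. Handle (28 mm wide, 25 high) from y = -7 to +95 mm; shaft (6 mm thick, axis 13 mm up) on to y = -95 mm. Balances in the handle: grip across it near y = +35 mm. At the start the handle points roughly toward the robot.
- pencil_blue: flat carpenter's pencil, blue, lying on the bench, loose, 12 mm wide, 8 mm high, about 0.012 kg. Origin: on its underside; its y axis runs along it, the body from y = -60 mm to +78 mm with the point at the -y end (total 155 mm), x across, z up. It belongs in the blue tray.
- green_roll: roll of green tape lying flat and loose near the front edge of the bench (another, fixed, by the tool box at the back left is only scenery), about 0.09 kg: a ring 100 mm across, 20 mm high, hole 70 to 76 mm across, so the ring wall is 12 to 15 mm thick; grip the wall, one finger in the hole (wall middle about 43 mm from the centre). Origin: centre of its underside; z up.
- tray_red: shallow open red plastic tray, screwed to the bench, 225 x 84 mm outside, 217 x 76 mm inside, floor 4 mm thick, rim 12 mm above the bench; the three trays differ only in colour. Origin: centre of its underside, on the bench; x runs along its length, y across, z up.
- tray_yellow: shallow open yellow plastic tray, screwed to the bench, 225 x 84 mm outside, 217 x 76 mm inside, floor 4 mm thick, rim 12 mm above the bench; the three trays differ only in colour. Origin: centre of its underside, on the bench; x runs along its length, y across, z up.
- tray_blue: shallow open blue plastic tray, screwed to the bench, 225 x 84 mm outside, 217 x 76 mm inside, floor 4 mm thick, rim 12 mm above the bench; the three trays differ only in colour. Origin: centre of its underside, on the bench; x runs along its length, y across, z up.
- tape_stand: tape-roll stand, fixed to the bench: a green round base 110 mm across and 6 mm thick, with a plain wooden dowel post in its middle, 16 mm across, its top 40 mm above the bench. Origin: centre of its underside, on the bench; z up.
- masking_roll: bystander: roll of beige masking tape lying flat, loose, 90 mm across, 24 mm high. Leave it where it is. Origin: centre of its underside; z up.
- pencil_red: flat carpenter's pencil, red, lying on the bench, loose, 12 mm wide, 8 mm high, about 0.012 kg. Origin: on its underside; its y axis runs along it, the body from y = -60 mm to +78 mm with the point at the -y end (total 155 mm), x across, z up. Bystander: leave it where it is.

How it is judged:
By the outcome, as a careful person would: the job done as asked, in the order asked, and still so for the second after the job is handed in, with the robot touching nothing.
It also fails if it takes over 99 s, if anything falls off the work surface, if the arm or the gripper's body presses on something with over 40 N, if the wrist force passes 120 N, or if a joint passes its speed limit or range.

## Working session

There is one attempt and no reset: what is moved stays moved. The work goes in short steps, Python scripts to look and compute and a tool call to move; the robot and the scene stay as the last step left them, time stands still between calls to the robot, and variables do not carry over. Pictures are saved under pics/ and viewed, at most 14 in all, crops included, and the job is handed in when it is done.

Besides the shell and the picture viewer there is one more tool, called after "Request:" by a JSON object that holds its "fn" and its "kwargs". drive_tool: Moves the arm, as the interface text tells. Its arguments: {"type":"object","properties":{"rotation":{"type":"array"},"delta_pos":{"type":"array"},"fingers":{"type":"array"},"newtons":{"type":"number"}},"required":["rotation","delta_pos","fingers"]}

```bash
ls; mkdir -p pics; cat > h.py <<'E'
import numpy as np, cv2
from station import telemetry, optics, workorder, nets, env
def snap(n,f=None):
    c=optics.read_camera(n)
    if f: cv2.imwrite('pics/'+f,c['frame'])
    return c
def world(c,mask=None):
    h,w=c['depth'].shape; v,u=np.mgrid[0:h,0:w] if mask is None else (None,None)
    if mask is not None: v,u=np.nonzero(mask)
    v=v.ravel();u=u.ravel(); d=c['depth'][v,u]
    k=np.array([[c['fx'],0,c['cx']],[0,c['fy'],c['cy']],[0,0,1.]])
    p=cv2.undistortPoints(np.stack([u,v],1).astype(np.float64)[:,None],k,np.array([c['k1'],0,0,0,0.]))[:,0]
    P=np.c_[p*d[:,None],d]; P=P[d>0]
    return P@c['cam_to_world'][:3,:3].T+c['cam_to_world'][:3,3]
E
python3 - <<'E'
from h import *
c=snap('top','top0.png'); s=snap('scene','scene0.png')
print(c['cam_to_world'].round(2).tolist(), c['fx'],c['k1'])
o=telemetry.observe(); print({k:np.round(v,3).tolist() for k,v in o.items()}, env.tip_reach)
for n in ['screwdriver_red','screwdriver_yellow','pencil_blue','green_roll','tray_red','tray_yellow','tray_blue','tape_stand','masking_roll','pencil_red']:
    for r in nets.find_in('top',n): print(n,np.round(r['xyz'],1),round(r['conf'],2))
E
```

```text
pics
[[0.0, -0.99, 0.12, 448.11], [-1.0, -0.0, -0.01, 11.7], [0.01, -0.12, -0.99, 1074.81], [0.0, 0.0, 0.0, 1.0]] 433.0413108853883 -0.03431348023835228
{'clock': 0.1, 'joints': [1.274, 0.412, -0.013, 1.597, 0.006, 1.134, -0.082], 'joint_vel': [-0.001, -0.002, -0.0, -0.002, -0.001, -0.0, 0.0], 'joint_efforts': [0.003, -58.91, 0.644, -29.171, -0.054, 0.015, 0.0], 'tcp_pos': [141.608, -608.293, 232.894], 'orientation': [-0.001, 0.993, 0.114, -0.0], 'contact_force': [0.812, 0.095, -0.388], 'wrist_torque': [-0.03, -0.032, -0.045], 'grasp_force': 0.0, 'width': 87.914} 11.0
screwdriver_red [543.4 205.1  24. ] 0.57
screwdriver_yellow [533.6 -64.1  24.9] 0.76
pencil_blue [572.1  61.9   8.6] 0.78
green_roll [ 351.7 -275.1   19.7] 0.79
tray_red [583.5 362.3   3.4] 0.67
tray_yellow [ 570.3 -205.     6. ] 0.69
tray_blue [ 583.5 -356.1    3.6] 0.73
tape_stand [380.3 269.2   7.5] 0.76
masking_roll [370.9 -37.2  23.2] 0.82
pencil_red [757.4 -98.5   6.8] 0.68
```

View pics/top0.png

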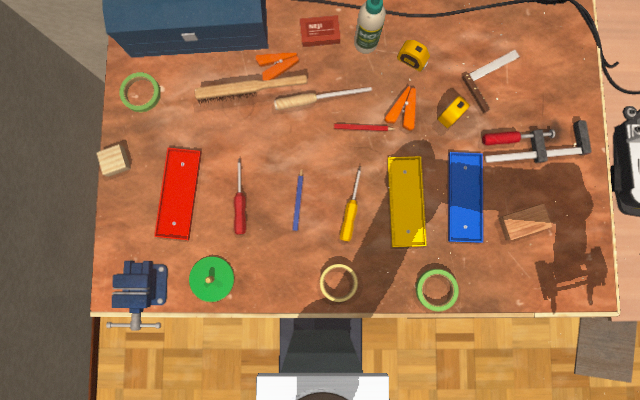

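View pics/scene0.png

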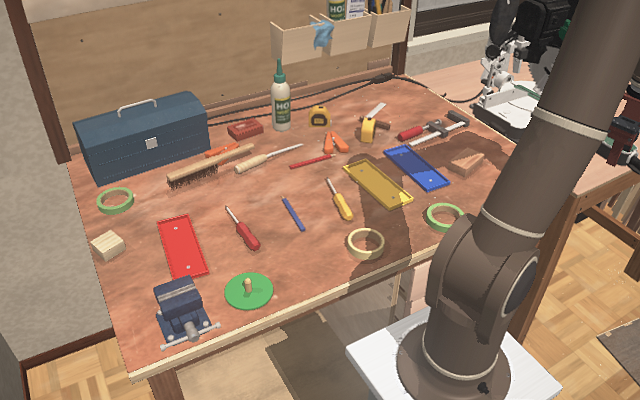

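```bash
python3 - <<'E'
from h import *
c=snap('top')
for n in ['screwdriver_red','screwdriver_yellow','pencil_blue','green_roll','tray_red','tray_yellow','tray_blue','tape_stand','masking_roll','pencil_red']:
    for r in nets.silhouettes('top',n)[:2]:
        m=r['region']; P=world(c,m)
        if len(P)<10: continue
        v,u=np.nonzero(m)
        xy=P[:,:2].astype(np.float32); b=cv2.minAreaRect(xy)
        l=cv2.fitLine(xy,cv2.DIST_HUBER,0,.01,.01).ravel()
        print(n,round(r['conf'],2),len(P),'px',int(u.mean()),int(v.mean()),'rect',np.round(b[0],1),np.round(b[1],1),round(b[2],1),'line ang',round(np.degrees(np.arctan2(l[1],l[0])),1),'z',np.percentile(P[:,2],[5,50,95]).round(1),'c',P.mean(0).round(1))
# depth map of everything taller than 30mm
P=world(c).reshape(-1,3)
ok=P[:,2]>30
H={}
for p in P[ok]:
    k=tuple((p[:2]//60*60).astype(int)); H[k]=max(H.get(k,0),int(p[2]))
print({k:v for k,v in sorted(H.items()) if 200<k[0]<950})
E
```

```text
screwdriver_red 0.59 488 px 239 208 rect [581.4 206.2] [180.3  28.6] 1.1 line ang 3.0 z [12.7 21.5 26.9] c [552.7 203.9  20.7]
screwdriver_yellow 0.95 488 px 349 215 rect [559.5 -69.5] [ 28.  171.1] 78.9 line ang -12.1 z [13.  21.2 26.8] c [535.3 -64.   20.3]
pencil_blue 0.75 229 px 296 203 rect [569.8  64. ] [ 12.3 140.5] 84.1 line ang -5.4 z [ 4.2  7.6 11.6] c [566.8  64.6   7.8]
green_roll 0.79 662 px 437 289 rect [ 357.1 -275.6] [98.9 95.1] 59.4 line ang 84.4 z [ 9.6 18.2 21.6] c [ 356.4 -276.7   17.5]
tray_red 0.7 3025 px 177 193 rect [593.1 361.2] [ 85.9 226.4] 84.0 line ang -6.1 z [ 0.7  4.1 11.5] c [591.4 362.8   4.7]
tray_yellow 0.95 3044 px 405 201 rect [ 573.4 -206.3] [225.   85.1] 1.9 line ang 1.8 z [ 0.1  3.7 11.5] c [ 572.1 -207.1    4.3]
tray_blue 0.87 3131 px 465 196 rect [ 587.4 -358.5] [ 93.3 231. ] 87.3 line ang -2.2 z [-0.2  3.6 11.2] c [ 584.4 -356.8    4.1]
tray_blue 0.65 3201 px 177 193 rect [591.2 365. ] [ 93.6 226.7] 84.6 line ang -5.8 z [ 0.6  4.2 12.1] c [589.9 363.1   4.9]
tape_stand 0.79 1613 px 211 278 rect [380.1 273. ] [109.4 106.3] 89.9 line ang -60.4
[... 1782 characters left out ...]
4(0)): 31, (np.int64(780), np.int64(60)): 33, (np.int64(780), np.int64(180)): 54, (np.int64(780), np.int64(240)): 53, (np.int64(780), np.int64(300)): 53, (np.int64(840), np.int64(0)): 52, (np.int64(840), np.int64(60)): 53, (np.int64(840), np.int64(120)): 54, (np.int64(840), np.int64(180)): 55, (np.int64(840), np.int64(240)): 54, (np.int64(840), np.int64(300)): 52, (np.int64(900), np.int64(-300)): 70, (np.int64(900), np.int64(-240)): 72, (np.int64(900), np.int64(-180)): 73, (np.int64(900), np.int64(-120)): 135, (np.int64(900), np.int64(240)): 140, (np.int64(900), np.int64(300)): 140, (np.int64(900), np.int64(360)): 142, (np.int64(900), np.int64(420)): 144, (np.int64(900), np.int64(480)): 143}
```

The top view agrees with the networks: red, yellow and blue trays at px (177,193), (405,201) and (465,196), the screwdrivers at (239,208) and (349,215), and the blue pencil at (296,203). The near green roll is at (437,289) and the stand at (211,278), with the vise about 110 mm high just left of the stand. I'll turn the jaws and go over the red screwdriver.

Request:
{"fn": "drive_tool", "kwargs": {"rotation": [[0, 0, 0.097], [0, 0, 0.097], [0, 0, 0], [0, 0, 0], [0, 0, 0], [0, 0, 0], [0, 0, 0], [0, 0, 0], [0, 0, 0], [0, 0, 0], [0, 0, 0], [0, 0, 0]], "delta_pos": [[0, 0, 0], [0, 0, 0], [10, -20, 0], [21.5, -40, 0], [21.5, -40, 0], [21.5, -40, 0], [21.5, -40, 0], [21.5, -40, 0], [21.5, -40, 0], [21.5, -40, 0], [21.5, -40, 0], [21.5, -40, 0]], "fingers": [1, 1, 1, 1, 1, 1, 1, 1, 1, 1, 1, 1], "newtons": 20}}

```text
clock: 2.35
tcp_pos: [332.5, -220.2, 234.1]
orientation: [0.0, 1.0, 0.017, 0.0]
contact_force: [0.5, -0.2, 0.5]
width: 87.7
grasp_force: 0.0
```

Request:
{"fn": "drive_tool", "kwargs": {"rotation": [[0, 0, 0], [0, 0, 0], [0, 0, 0], [0, 0, 0], [0, 0, 0], [0, 0, 0], [0, 0, 0], [0, 0, 0], [0, 0, 0], [0, 0, 0], [0, 0, 0], [0, 0, 0]], "delta_pos": [[21.5, -40, 3], [21.5, -40, 3], [21.5, -40, 3], [21.5, -40, 3], [21.5, -40, 3], [21.5, -40, 3], [21.5, -40, 3], [21.5, -40, 3], [21.5, -40, 3], [21.5, -40, 3], [10, -17, 3], [0, 0, 0]], "fingers": [1, 1, 1, 1, 1, 1, 1, 1, 1, 1, 1, 1]}}

```text
clock: 3.55
tcp_pos: [542.3, 206.1, 199.9]
orientation: [-0.001, 1.0, 0.019, -0.0]
contact_force: [0.3, -1.4, -0.6]
width: 87.7
grasp_force: 0.0
```

```bash
cat >> h.py <<'E'
def plan(x,y,z,yaw):
    """yaw (deg) of tool x in world; prints turn about tool axes, then shift in the turned tool frame"""
    from scipy.spatial.transform import Rotation as R
    o=telemetry.observe(); q=o['orientation']; A=R.from_quat([q[1],q[2],q[3],q[0]])
    a=np.radians(yaw); c,s=np.cos(a),np.sin(a)
    B=R.from_matrix([[c,s,0],[s,-c,0],[0,0,-1]])
    d=np.array([x,y,z])-o['tcp_pos']
    print('tcp',np.round(o['tcp_pos'],1),'t',round(o['clock'],2),'w',round(o['width'],1),'rot',(A.inv()*B).as_rotvec().round(3),'shift turned',B.inv().apply(d).round(1),'unturned',A.inv().apply(d).round(1))
def elong(cam,n,c):
    r=nets.silhouettes(cam,n)
    if not r: print('none');return
    P=world(c,r[0]['region']); P=P[(P[:,2]>-2)&(P[:,2]<200)]
    xy=P[:,:2]; m=np.median(xy,0); ang=np.linalg.svd(xy-m,full_matrices=False)[2][0]; ang*=np.sign(ang[0])
    t=(xy-m)@ang; nrm=np.array([-ang[1],ang[0]]); s=(xy-m)@nrm
    lo,hi=t.min(),t.max(); e=[]
    for f in np.linspace(0,1,6)[:-1]:
        k=(t>=lo+f*(hi-lo))&(t<=lo+(f+.2)*(hi-lo)); ss=s[k]
        p=m+ang*(lo+(f+.1)*(hi-lo))+nrm*(ss.max()+ss.min())/2; e.append([*p.round(1),round(np.ptp(ss),1)])
    print(n,round(r[0]['conf'],2),'ends',(m+ang*lo).round(1),(m+ang*hi).round(1),'ang',np.degrees(np.arctan2(ang[1],ang[0])).round(1),'slices',np.array(e).tolist(),'ztop',np.percentile(P[:,2],95).round(1))
E
python3 - <<'E'
from h import *
c=snap('wrist','w1.png'); elong('wrist','screwdriver_red',c)
t=snap('top'); elong('top','screwdriver_red',t)
plan(546,205,15,2)
E
```

```text
screwdriver_red 0.72 ends [479.9 205.6] [680.8 213. ] ang 2.1 slices [[500.1, 205.1, 32.3], [540.3, 206.1, 30.9], [580.4, 208.1, 28.2], [620.6, 209.8, 8.0], [660.8, 211.5, 7.7]] ztop 25.1
screwdriver_red 0.7 ends [512.6 204.6] [670.2 215.3] ang 3.9 slices [[529.0, 196.5, 10.8], [559.4, 215.3, 17.7], [591.0, 216.0, 14.8], [623.2, 208.2, 6.2], [654.8, 209.2, 6.4]] ztop 25.8
tcp [542.1 201.1 200.7] t 3.75 w 87.7 rot [ 0.001  0.    -0.002] shift turned [  4.1  -3.8 185.7] unturned [  4.1  -4.  185.7]
```

View pics/w1.png

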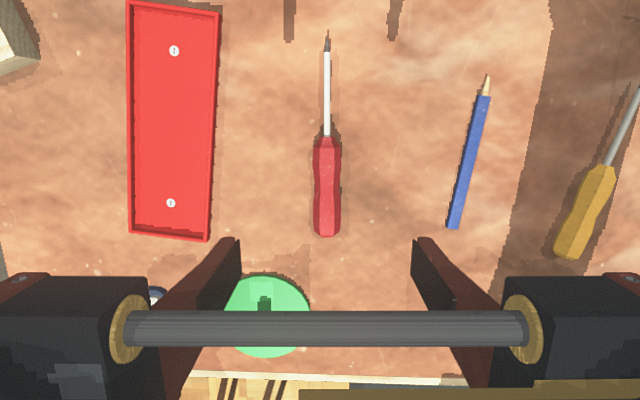

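The wrist view shows the red screwdriver upright at px (326,130-235), tip away from the robot. The red tray is at px (128-218, 0-240) and the blue pencil near (470,150). The measured yaw is 2°, so I'll descend over the handle, and measure the red tray from this view as well.

```bash
python3 - <<'E'
from h import *
c=snap('wrist')
for n in ['tray_red','pencil_blue']: elong('wrist',n,c)
P=world(c,nets.silhouettes('wrist','tray_red')[0]['region']);P=P[(P[:,2]>8)&(P[:,2]<20)]
print(cv2.minAreaRect(P[:,:2].astype(np.float32)))
elong('wrist','screwdriver_red',c)
plan(546,206,16,2)
E
```

```text
tray_red 0.78 ends [472.4 377.2] [705.3 352.9] ang -6.0 slices [[495.8, 375.7, 91.3], [542.4, 370.8, 91.9], [589.0, 366.2, 92.6], [635.6, 361.5, 92.4], [682.2, 356.9, 93.5]] ztop 11.4
pencil_blue 0.85 ends [496.9  72.1] [654.2  56.6] ang -5.6 slices [[512.4, 67.5, 16.8], [543.8, 64.5, 17.1], [575.3, 61.5, 16.6], [606.7, 58.3, 17.3], [638.3, 55.9, 16.2]] ztop 8.7
((590.2981567382812, 362.64208984375), (85.59080505371094, 225.8544921875), 84.22735595703125)
screwdriver_red 0.68 ends [490.2 205.7] [677.4 212.7] ang 2.1 slices [[508.9, 206.5, 27.6], [546.4, 207.2, 27.8], [583.8, 208.1, 26.8], [621.2, 209.6, 6.0], [658.7, 210.8, 5.6]] ztop 25.1
tcp [542.4 201.8 201.1] t 4.0 w 87.9 rot [ 0.    -0.001 -0.001] shift turned [  3.8  -4.1 185.1] unturned [  3.6  -4.2 185.1]
```

Request:
{"fn": "drive_tool", "kwargs": {"rotation": [[0, 0, 0], [0, 0, 0], [0, 0, 0], [0, 0, 0], [0, 0, 0], [0, 0, 0], [0, 0, 0], [0, 0, 0]], "delta_pos": [[3, -2, 20], [4, -3, 40], [0, 0, 40], [0, 0, 40], [0, 0, 25], [0, 0, 14], [0, 0, 6], [0, 0, 0]], "fingers": [1, 1, 1, 1, 1, 1, 1, 1]}}

```text
clock: 4.8
tcp_pos: [549.3, 208.0, 15.8]
orientation: [-0.0, 1.0, 0.017, 0.0]
contact_force: [-0.0, -0.6, 0.4]
width: 88.1
grasp_force: 0.0
```

```bash
python3 - <<'E'
from h import *
plan(549,207,16,2)
E
```

```text
tcp [549.3 208.   15.8] t 4.8 w 88.1 rot [-0. -0. -0.] shift turned [-0.3  1.  -0.2] unturned [-0.3  1.  -0.2]
```

Request:
{"fn": "drive_tool", "kwargs": {"rotation": [[0, 0, 0], [0, 0, 0], [0, 0, 0], [0, 0, 0], [0, 0, 0], [0, 0, 0], [0, 0, 0], [0, 0, 0]], "delta_pos": [[0, 1, 0], [0, 0, 0], [0, 0, 0], [0, 0, 0], [0, 0, 0], [0, 0, 0], [0, 0, 0], [0, 0, 0]], "fingers": [0, 0, 0, 0, 0, 0, 0, 0], "newtons": 25}}

```text
clock: 5.6
tcp_pos: [549.1, 206.9, 15.6]
orientation: [0.0, 1.0, 0.017, -0.0]
contact_force: [-0.4, 0.9, 1.0]
width: 28.0
grasp_force: 25.1
```

Request:
{"fn": "drive_tool", "kwargs": {"rotation": [[0, 0, 0], [0, 0, 0.07], [0, 0, 0.07], [0, 0, 0], [0, 0, 0], [0, 0, 0], [0, 0, 0], [0, 0, 0], [0, 0, 0], [0, 0, 0]], "delta_pos": [[0, 0, -10], [0, 0, -25], [0, 0, -25], [-1, -15, 0], [-2, -35, 0], [-3, -40, 0], [-2, -40, 0], [-2, -20, 0], [0, -9, 0], [0, 0, 0]], "fingers": [0, 0, 0, 0, 0, 0, 0, 0, 0, 0]}}

```text
clock: 6.6
tcp_pos: [555.0, 367.5, 75.1]
orientation: [-0.0, 0.999, -0.051, -0.0]
contact_force: [1.0, -0.6, -0.8]
width: 27.5
grasp_force: 25.0
```

```bash
python3 - <<'E'
from h import *
c=snap('wrist'); elong('wrist','screwdriver_red',c); elong('wrist','tray_red',c)
t=snap('top');elong('top','screwdriver_red',t)
plan(555.7,366,20.5,-6)
E
```

```text
screwdriver_red 0.85 ends [425.6 378.3] [670.9 355.8] ang -5.2 slices [[449.0, 364.1, 3.9], [499.7, 377.1, 34.8], [548.5, 370.2, 39.8], [597.5, 365.4, 30.7], [646.4, 358.8, 7.7]] ztop 84.2
tray_red 0.86 ends [485.5 367.4] [690.6 347.1] ang -5.7 slices [[506.5, 370.8, 89.3], [547.6, 367.1, 89.8], [588.6, 362.8, 89.4], [629.6, 358.7, 89.8], [670.6, 354.4, 89.4]] ztop 11.6Traceback (most recent call last):
  File "<stdin>", line 3, in <module>
  File "h.py", line 32, in elong
    p=m+ang*(lo+(f+.1)*(hi-lo))+nrm*(ss.max()+ss.min())/2; e.append([*p.round(1),round(np.ptp(ss),1)])
                                     ~~~~~~^^
    return umr_maximum(a, axis, None, out, keepdims, initial, where)
ValueError: zero-size array to reduction operation maximum which has no identity
```

Request:
{"fn": "drive_tool", "kwargs": {"rotation": [[0, 0, 0], [0, 0, 0], [0, 0, 0], [0, 0, 0], [0, 0, 0], [0, 0, 0]], "delta_pos": [[0, 1, 15], [0, 0, 20], [0, 0, 10], [0, 0, 6], [0, 0, 4], [0, 0, 0]], "fingers": [0, 0, 0, 0, 0, 0]}}

```text
clock: 7.45
tcp_pos: [555.8, 365.1, 20.5]
orientation: [0.0, 0.999, -0.053, -0.0]
contact_force: [0.3, -1.0, -0.6]
width: 27.2
grasp_force: 25.0
```

Request:
{"fn": "drive_tool", "kwargs": {"rotation": [[0, 0, 0], [0, 0, 0], [0, 0, 0], [0, 0, 0], [0, 0, 0], [0, 0, 0], [0, 0, 0], [0, 0, 0], [0, 0, 0.053], [0, 0, 0.052]], "delta_pos": [[0, 0, 1], [0, 0, 0], [0, 0, 0], [0, 0, 0], [0, 0, 0], [0, 0, -6], [0, 0, -20], [0, 0, -30], [0, 0, -40], [0, 0, -40]], "fingers": [0, 0.4, 0.4, 0.4, 0.4, 0.4, 0.4, 1, 1, 1]}}

```text
clock: 8.45
tcp_pos: [555.4, 365.0, 157.2]
orientation: [0.0, 0.994, -0.106, -0.0]
contact_force: [0.2, 0.8, 0.1]
width: 56.0
grasp_force: 0.0
```

```bash
sed -i 's/^        p=m+ang/        if not k.any(): continue\n        p=m+ang/' h.py; python3 - <<'E'
from h import *
c=snap('wrist','w2.png'); elong('wrist','screwdriver_red',c); elong('wrist','tray_red',c)
plan(527,-63,200,-12)
E
```

```text
screwdriver_red 0.66 ends [496.5 369.6] [683.1 352.6] ang -5.2 slices [[515.4, 370.1, 28.9], [552.7, 366.6, 28.1], [590.0, 363.8, 30.0], [627.3, 359.7, 7.4], [664.6, 356.1, 6.9]] ztop 29.1
tray_red 0.85 ends [471.4 373.5] [705.5 347.7] ang -6.3 slices [[495.1, 373.2, 88.0], [541.8, 367.8, 88.0], [588.8, 363.9, 87.8], [635.6, 358.8, 88.8], [682.5, 353.6, 88.0]] ztop 11.7
tcp [557.1 366.5 159.6] t 8.6 w 67.8 rot [-0.004 -0.005 -0.001] shift turned [ 59.8 426.3 -40.4] unturned [ 60.4 426.1 -42. ]
```

View pics/w2.png

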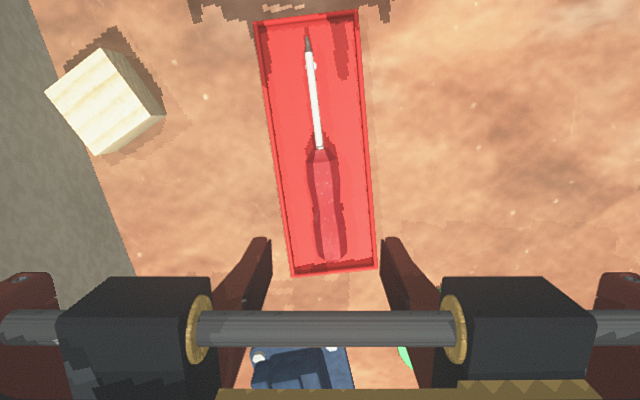

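The red screwdriver lies inside the red tray (px 305-345, 35-260), flat, with its top at 29 mm. Next is the yellow one.

Request:
{"fn": "drive_tool", "kwargs": {"rotation": [[0, 0, 0], [0, 0, 0], [0, 0, 0], [0, 0, 0], [0, 0, 0], [0, 0, 0], [0, 0, 0], [0, 0, 0], [0, 0, 0], [0, 0, 0], [0, 0, 0], [0, 0, 0]], "delta_pos": [[3, 20, -4], [6, 42, -4], [6, 42, -4], [6, 45, -4], [6, 45, -4], [6, 45, -4], [6, 45, -4], [6, 45, -4], [6, 42, -4], [6, 35, -4], [3, 20, 0], [0, 0, 0]], "fingers": [1, 1, 1, 1, 1, 1, 1, 1, 1, 1, 1, 1]}}

```text
clock: 9.8
tcp_pos: [524.6, -67.9, 194.7]
orientation: [0.001, 0.994, -0.107, -0.001]
contact_force: [1.1, -0.6, 0.0]
width: 87.8
grasp_force: 0.0
```

```bash
python3 - <<'E'
from h import *
snap('wrist'); c=snap('wrist'); elong('wrist','screwdriver_yellow',c); elong('wrist','tray_yellow',c)
P=world(c,nets.silhouettes('wrist','tray_yellow')[0]['region']);P=P[(P[:,2]>8)&(P[:,2]<20)]
print(cv2.minAreaRect(P[:,:2].astype(np.float32)))
plan(527,-63,16,-12)
E
```

```text
screwdriver_yellow 0.57 ends [474.6 -53.1] [659.6 -91.7] ang -11.8 slices [[493.4, -55.8, 29.8], [530.2, -64.0, 27.7], [567.2, -72.0, 27.8], [604.2, -79.4, 6.8], [641.2, -87.0, 7.5]] ztop 25.1
tray_yellow 0.9 ends [ 460.  -214.9] [ 679.  -200.8] ang 3.7 slices [[481.7, -210.3, 84.9], [525.5, -208.5, 85.2], [569.6, -210.1, 91.4], [613.5, -208.1, 90.6], [657.2, -203.5, 84.5]] ztop 11.2
((568.3316040039062, -207.2477569580078), (216.12742614746094, 84.79238891601562), 2.003858804702759)
tcp [525.5 -62.2 195.3] t 10.05 w 87.7 rot [-0.001  0.001  0.002] shift turned [  1.6   0.4 179.3] unturned [  1.8   0.5 179.3]
```

Request:
{"fn": "drive_tool", "kwargs": {"rotation": [[0, 0, 0], [0, 0, 0], [0, 0, 0], [0, 0, 0], [0, 0, 0], [0, 0, 0], [0, 0, 0], [0, 0, 0]], "delta_pos": [[4, 0.5, 20], [4, 0.5, 40], [0, 0, 40], [0, 0, 40], [0, 0, 20], [0, 0, 13], [0, 0, 6], [0, 0, 0]], "fingers": [1, 1, 1, 1, 1, 1, 1, 1]}}

```text
clock: 10.85
tcp_pos: [533.3, -66.0, 16.6]
orientation: [-0.0, 0.995, -0.104, -0.0]
contact_force: [-0.7, 0.3, 0.1]
width: 87.8
grasp_force: 0.0
```

Request:
{"fn": "drive_tool", "kwargs": {"rotation": [[0, 0, 0], [0, 0, 0], [0, 0, 0], [0, 0, 0], [0, 0, 0], [0, 0, 0], [0, 0, 0], [0, 0, 0]], "delta_pos": [[0, 0, 0], [0, 0, 0], [0, 0, 0], [0, 0, 0], [0, 0, 0], [0, 0, 0], [0, 0, 0], [0, 0, 0]], "fingers": [0, 0, 0, 0, 0, 0, 0, 0], "newtons": 25}}

```text
clock: 11.65
tcp_pos: [533.2, -66.6, 16.6]
orientation: [-0.0, 0.994, -0.105, -0.0]
contact_force: [-0.2, 0.6, 0.6]
width: 27.6
grasp_force: 25.1
```

Request:
{"fn": "drive_tool", "kwargs": {"rotation": [[0, 0, 0], [0, 0, -0.122], [0, 0, -0.122], [0, 0, 0], [0, 0, 0], [0, 0, 0], [0, 0, 0], [0, 0, 0], [0, 0, 0], [0, 0, 0]], "delta_pos": [[0, 0, -10], [0, 0, -25], [0, 0, -25], [0, 15, 0], [0, 35, 0], [0, 40, 0], [0, 32, 0], [0, 15, 0], [0, 5, 0], [0, 0, 0]], "fingers": [0, 0, 0, 0, 0, 0, 0, 0, 0, 0]}}

```text
clock: 12.65
tcp_pos: [537.8, -208.2, 76.4]
orientation: [-0.0, 1.0, 0.016, -0.0]
contact_force: [0.6, 0.3, -0.8]
width: 27.5
grasp_force: 25.0
```

```bash
python3 - <<'E'
from h import *
c=snap('wrist','w3.png'); elong('wrist','screwdriver_yellow',c); elong('wrist','tray_yellow',c)
plan(538,-208,21,2)
E
```

```text
screwdriver_yellow 0.82 ends [ 404.6 -210.2] [ 673.6 -203.2] ang 1.5 slices [[431.3, -202.0, 0.0], [485.4, -209.0, 36.9], [539.2, -209.6, 37.8], [593.0, -206.2, 26.6], [646.7, -203.7, 8.0]] ztop 84.5
tray_yellow 0.66 ends [ 473.7 -362.1] [ 680.8 -354.8] ang 2.0 slices [[494.2, -353.7, 85.2], [535.8, -359.4, 97.5], [576.1, -325.6, 167.2], [618.8, -361.4, 97.1], [660.1, -355.7, 82.4]] ztop 10.9
tcp [ 538.2 -206.5   76.7] t 12.8 w 27.7 rot [-0.001  0.     0.001] shift turned [-0.2  1.5 55.7] unturned [-0.2  1.6 55.7]
```

View pics/w3.png

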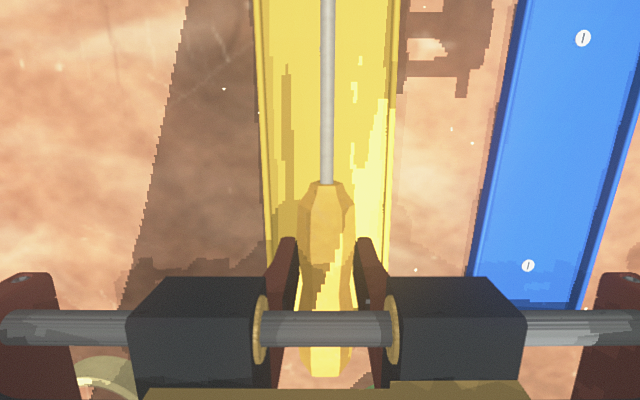

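The yellow screwdriver (px x≈327) is held centred over and parallel to the yellow tray (px x 262-395). That tray_yellow region is really the blue tray at the right, so I'm ignoring it. Lowering now.

Request:
{"fn": "drive_tool", "kwargs": {"rotation": [[0, 0, 0], [0, 0, 0], [0, 0, 0], [0, 0, 0], [0, 0, 0], [0, 0, 0], [0, 0, 0]], "delta_pos": [[0, 1, 15], [0, 0, 20], [0, 0, 10], [0, 0, 6], [0, 0, 4], [0, 0, 0.8], [0, 0, 0]], "fingers": [0, 0, 0, 0, 0, 0, 0]}}

```text
clock: 13.5
tcp_pos: [538.3, -209.6, 21.1]
orientation: [0.0, 1.0, 0.017, 0.0]
contact_force: [0.6, -0.1, -1.8]
width: 27.2
grasp_force: 25.0
```

Request:
{"fn": "drive_tool", "kwargs": {"rotation": [[0, 0, 0], [0, 0, 0], [0, 0, 0], [0, 0, 0], [0, 0, 0], [0, 0, 0], [0, 0, 0], [0, 0, 0.067], [0, 0, 0.066]], "delta_pos": [[0, 0, 0], [0, 0, 0], [0, 0, 0], [0, 0, 0], [0, 0, -6], [0, 0, -20], [0, 0, -30], [0, 0, -40], [0, 0, -40]], "fingers": [0.4, 0.4, 0.4, 0.4, 0.4, 0.4, 1, 1, 1]}}

```text
clock: 14.4
tcp_pos: [537.6, -209.3, 158.4]
orientation: [-0.0, 0.999, -0.051, -0.0]
contact_force: [0.7, -0.4, 0.5]
width: 55.6
grasp_force: 0.0
```

```bash
python3 - <<'E'
from h import *
c=snap('wrist','w4.png'); elong('wrist','screwdriver_yellow',c); elong('wrist','tray_yellow',c);elong('wrist','tray_blue',c)
plan(573,63,150,-5.6)
E
```

```text
screwdriver_yellow 0.81 ends [ 478.3 -209.6] [ 666.5 -205.1] ang 1.4 slices [[497.2, -209.1, 31.1], [534.8, -208.7, 28.9], [572.4, -207.0, 29.7], [610.0, -206.8, 7.3], [647.7, -205.7, 7.0]] ztop 29.1
tray_yellow 0.59 ends [ 457.9 -209.8] [ 688.  -199.4] ang 2.6 slices [[481.0, -210.0, 87.5], [527.0, -208.3, 87.2], [573.0, -206.7, 88.5], [619.1, -204.8, 87.5], [665.1, -202.9, 87.9]] ztop 11.7
tray_blue 0.8 ends [ 471.8 -353.9] [ 686.1 -360.1] ang -1.7 slices [[493.3, -352.9, 84.9], [536.1, -357.3, 90.9], [579.0, -355.7, 84.8], [621.8, -357.0, 84.6], [664.6, -361.8, 91.9]] ztop 11.2
tcp [ 538.5 -209.8  158.2] t 14.6 w 71.8 rot [ 0.001 -0.002 -0.001] shift turned [   7.7 -274.9    8.2] unturned [   7.4 -274.9    7.9]
```

View pics/w4.png

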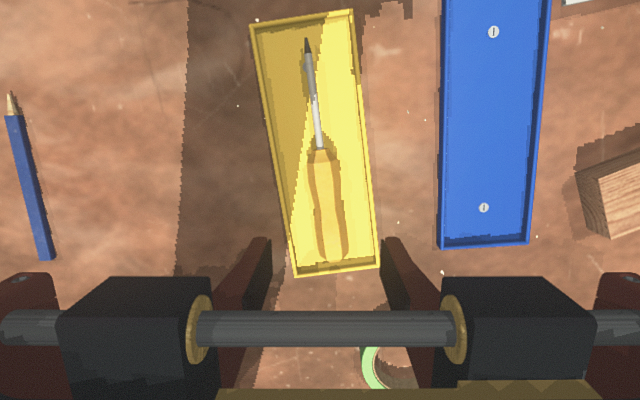

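The yellow screwdriver lies flat inside the yellow tray (px 305-348, 38-262). Next is the blue pencil.

Request:
{"fn": "drive_tool", "kwargs": {"rotation": [[0, 0, 0], [0, 0, 0], [0, 0, 0], [0, 0, 0], [0, 0, 0], [0, 0, 0], [0, 0, 0], [0, 0, 0], [0, 0, 0], [0, 0, 0]], "delta_pos": [[1, -20, 1], [1, -40, 1], [1, -42, 1], [1, -42, 1], [1, -42, 1], [1, -40, 1], [1, -30, 1], [1, -14, 1], [0, -5, 0], [0, 0, 0]], "fingers": [1, 1, 1, 1, 1, 1, 1, 1, 1, 1]}}

```text
clock: 15.6
tcp_pos: [572.9, 62.5, 148.1]
orientation: [0.0, 0.999, -0.05, -0.001]
contact_force: [-0.5, 0.2, -0.0]
width: 87.9
grasp_force: 0.0
```

```bash
python3 - <<'E'
from h import *
snap('wrist'); c=snap('wrist'); elong('wrist','pencil_blue',c)
snap('wrist'); c=snap('wrist'); elong('wrist','pencil_blue',c)
plan(573,63,14,-5.6)
E
```

```text
pencil_blue 0.88 ends [497.6  70.8] [651.4  56.2] ang -5.5 slices [[513.0, 69.8, 13.4], [543.7, 66.5, 12.7], [574.5, 63.6, 12.7], [605.2, 60.3, 12.1], [636.0, 57.3, 11.8]] ztop 8.8
pencil_blue 0.71 ends [494.5  71.1] [651.8  56.2] ang -5.4 slices [[510.2, 69.7, 13.3], [541.7, 66.2, 14.2], [573.1, 63.5, 12.9], [604.7, 61.0, 12.1], [636.1, 58.3, 12.8]] ztop 8.8
tcp [573.3  61.8 148.9] t 15.9 w 87.9 rot [ 0.    -0.    -0.003] shift turned [ -0.4  -1.1 134.9] unturned [ -0.4  -1.2 134.9]
```

Request:
{"fn": "drive_tool", "kwargs": {"rotation": [[0, 0, 0], [0, 0, 0], [0, 0, 0], [0, 0, 0], [0, 0, 0], [0, 0, 0], [0, 0, 0]], "delta_pos": [[-2, -2, 20], [0, 0, 40], [0, 0, 35], [0, 0, 22], [0, 0, 12], [0, 0, 6], [0, 0, 0]], "fingers": [1, 1, 1, 0.6, 0.6, 0.6, 0.6]}}

```text
clock: 16.6
tcp_pos: [571.5, 65.3, 13.8]
orientation: [0.0, 0.999, -0.05, -0.0]
contact_force: [0.1, 0.6, 1.0]
width: 59.4
grasp_force: 0.0
```

Request:
{"fn": "drive_tool", "kwargs": {"rotation": [[0, 0, 0], [0, 0, 0], [0, 0, 0], [0, 0, 0], [0, 0, 0], [0, 0, 0], [0, 0, 0], [0, 0, 0]], "delta_pos": [[0, 0, 0], [0, 0, 0], [0, 0, 0], [0, 0, 0], [0, 0, 0], [0, 0, 0], [0, 0, 0], [0, 0, 0]], "fingers": [0, 0, 0, 0, 0, 0, 0, 0], "newtons": 15}}

```text
clock: 17.4
tcp_pos: [571.5, 65.4, 14.0]
orientation: [0.0, 0.999, -0.05, 0.0]
contact_force: [0.4, -0.5, 2.6]
width: 12.2
grasp_force: 15.0
```

Request:
{"fn": "drive_tool", "kwargs": {"rotation": [[0, 0, 0], [0, 0, -0.028], [0, 0, -0.029], [0, 0, 0], [0, 0, 0], [0, 0, 0], [0, 0, 0], [0, 0, 0], [0, 0, 0], [0, 0, 0], [0, 0, 0], [0, 0, 0]], "delta_pos": [[0, 0, -10], [0, 0, -30], [0, 0, -35], [2, 25, 0], [3, 40, 0], [3, 45, 0], [3, 45, 0], [3, 45, 0], [3, 45, 0], [3, 45, 0], [3, 45, 0], [3, 40, 0]], "fingers": [0, 0, 0, 0, 0, 0, 0, 0, 0, 0, 0, 0]}}

```text
clock: 18.6
tcp_pos: [581.1, -313.0, 89.5]
orientation: [0.0, 1.0, -0.022, 0.0]
contact_force: [0.3, 0.5, 0.1]
width: 12.1
grasp_force: 15.0
```

Request:
{"fn": "drive_tool", "kwargs": {"rotation": [[0, 0, 0], [0, 0, 0], [0, 0, 0], [0, 0, 0]], "delta_pos": [[3, 30, 0], [1, 12, 0], [0, 5, 0], [0, 0, 0]], "fingers": [0, 0, 0, 0]}}

```text
clock: 19.0
tcp_pos: [583.8, -356.2, 88.9]
orientation: [-0.0, 1.0, -0.021, 0.0]
contact_force: [0.2, 0.6, 0.8]
width: 12.3
grasp_force: 15.0
```

```bash
python3 - <<'E'
from h import *
snap('wrist');c=snap('wrist','w5.png'); elong('wrist','pencil_blue',c); elong('wrist','tray_blue',c)
plan(584,-357,19,-2.3)
E
```

```text
none
tray_blue 0.68 ends [ 472.6 -355.3] [ 699.2 -365.4] ang -2.5 slices [[495.5, -351.0, 32.6], [540.8, -354.2, 89.9], [586.1, -356.0, 88.8], [631.5, -357.5, 89.3], [676.8, -359.1, 89.3]] ztop 11.6
tcp [ 584.2 -355.3   89.1] t 19.2 w 12.3 rot [-0.001 -0.     0.   ] shift turned [-0.1  1.7 70.1] unturned [-0.1  1.7 70.1]
```

View pics/w5.png

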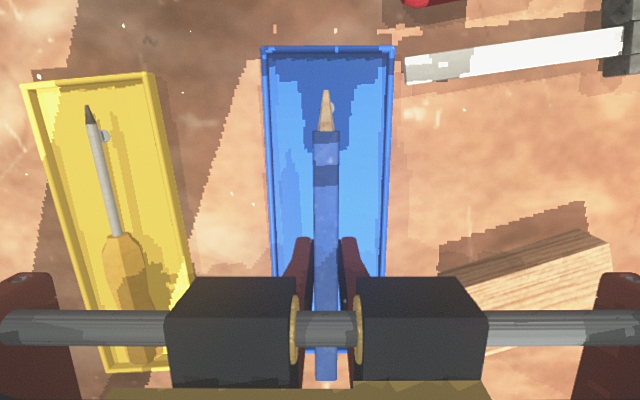

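The pencil (px x≈326, point away) is centred over the blue tray (px 265-392), parallel to it and level. Lowering and releasing.

Request:
{"fn": "drive_tool", "kwargs": {"rotation": [[0, 0, 0], [0, 0, 0], [0, 0, 0], [0, 0, 0], [0, 0, 0], [0, 0, 0], [0, 0, 0]], "delta_pos": [[0, 1, 15], [0, 0, 25], [0, 0, 15], [0, 0, 10], [0, 0, 5], [0, 0, 0.7], [0, 0, 0]], "fingers": [0, 0, 0, 0, 0, 0, 0]}}

```text
clock: 19.9
tcp_pos: [583.9, -358.5, 18.5]
orientation: [0.0, 1.0, -0.021, 0.0]
contact_force: [-0.1, 0.2, -0.1]
width: 12.2
grasp_force: 15.0
```

Request:
{"fn": "drive_tool", "kwargs": {"rotation": [[0, 0, 0], [0, 0, 0], [0, 0, 0], [0, 0, 0], [0, 0, 0], [0, 0, 0], [0, 0, 0], [0, 0, 0], [0, 0, 0]], "delta_pos": [[0, 0, 0], [0, 0, 0], [0, 0, 0], [0, 0, 0], [0, 0, -6], [0, 0, -20], [0, 0, -30], [0, 0, -40], [0, 0, -40]], "fingers": [0.3, 0.3, 0.3, 0.3, 0.3, 0.3, 1, 1, 1]}}

```text
clock: 20.8
tcp_pos: [583.2, -358.2, 155.7]
orientation: [-0.0, 1.0, -0.021, -0.0]
contact_force: [0.6, -1.0, 1.2]
width: 47.3
grasp_force: 0.0
```

```bash
python3 - <<'E'
from h import *
c=snap('wrist','w6.png'); elong('wrist','pencil_blue',c); elong('wrist','tray_blue',c)
t=snap('top')
r=nets.silhouettes('top','green_roll')
for q in r:
    P=world(t,q['region']);P=P[P[:,2]>12]; print(q['conf'],cv2.minEnclosingCircle(P[:,:2].astype(np.float32)),np.ptp(P[:,:2],0),P[:,:2].min(0)/2+P[:,:2].max(0)/2)
plan(330,-319,150,0)
E
```

```text
pencil_blue 0.73 ends [ 471.5 -349.4] [ 699.3 -356.5] ang -1.8 slices [[494.3, -352.6, 87.1], [539.8, -354.3, 86.9], [585.3, -356.3, 87.9], [630.9, -356.8, 85.7], [676.5, -358.9, 84.2]] ztop 11.6
tray_blue 0.7 ends [ 463.2 -349.5] [ 697.2 -356.4] ang -1.7 slices [[486.5, -352.8, 87.9], [533.4, -353.1, 86.0], [580.1, -355.7, 88.2], [626.9, -358.2, 86.0], [673.7, -358.8, 84.2]] ztop 11.6
0.62 ((356.41632080078125, -276.9382019042969), 51.13096618652344) [ 97.78890959 101.50305369] [ 356.97942575 -276.61359423]
tcp [ 583.2 -358.4  154.1] t 21.05 w 66.7 rot [ 0.     0.    -0.042] shift turned [-253.2  -39.4    4.1] unturned [-254.6  -28.7    4.2]
```

View pics/w6.png

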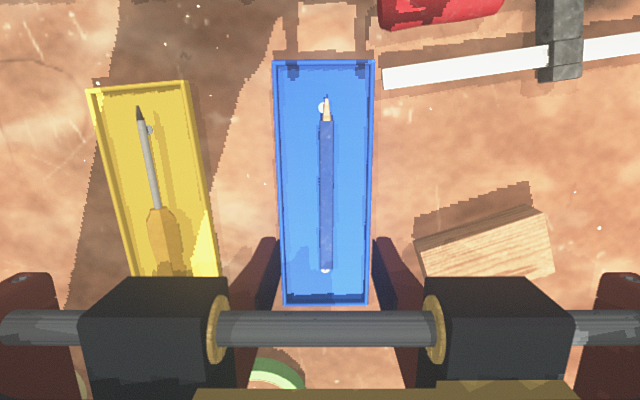

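The pencil lies inside the blue tray (px x≈326, rows 97-268). Next is the near green roll, gripped by the wall on its right (-y) side.

Request:
{"fn": "drive_tool", "kwargs": {"rotation": [[0, 0, -0.042], [0, 0, 0], [0, 0, 0], [0, 0, 0], [0, 0, 0], [0, 0, 0], [0, 0, 0], [0, 0, 0], [0, 0, 0]], "delta_pos": [[0, 0, 0], [-20, -4, 0], [-40, -7, 4], [-45, -7, 10], [-45, -7, 10], [-40, -7, 10], [-26, -4, 5], [-10, -2, 0], [0, 0, 0]], "fingers": [1, 1, 1, 1, 1, 1, 1, 1, 1]}}

```text
clock: 21.95
tcp_pos: [356.5, -320.3, 114.7]
orientation: [-0.0, 1.0, -0.001, -0.001]
contact_force: [0.2, -0.1, 0.5]
width: 88.0
grasp_force: 0.0
```

```bash
cat >> h.py <<'E'
def ring(cam,n,c,zmin,zmax,far=None):
    from scipy.optimize import least_squares
    for q in nets.silhouettes(cam,n)[:2]:
        P=world(c,q['region']);P=P[(P[:,2]>zmin)&(P[:,2]<zmax)]
        if len(P)<20: continue
        f=lambda p: np.maximum(np.abs(np.hypot(*(P[:,:2]-p).T)-43.25)-6.5,0)
        s=least_squares(f,P[:,:2].mean(0),loss='soft_l1')
        print(n,round(q['conf'],2),len(P),'ring',s.x.round(1),'cost',round(s.cost/len(P),2),'ext',P.min(0).round(1),P.max(0).round(1))
E
python3 - <<'E'
from h import *
t=snap('top');ring('top','green_roll',t,12,26)
c=snap('wrist','w7.png');ring('wrist','green_roll',c,12,26)
plan(356.7,-319.8,15,0)
E
```

```text
green_roll 0.79 454 ring [ 356.  -275.9] cost 0.0 ext [ 305.6 -315.    12.1] [ 405.9 -226.    23.8]
green_roll 0.51 327 ring [ 553.3 -233. ] cost 12.38 ext [ 478.2 -223.4   13.3] [ 664.9 -194.2   26. ]
green_roll 0.62 6021 ring [ 356.1 -276.3] cost 0.0 ext [ 306.1 -325.7   12. ] [ 406.  -226.4   21.9]
tcp [ 359.4 -320.5  115.3] t 22.15 w 87.9 rot [ 0.    -0.001  0.001] shift turned [ -2.7  -0.7 100.3] unturned [ -2.8  -0.7 100.3]
```

View pics/w7.png

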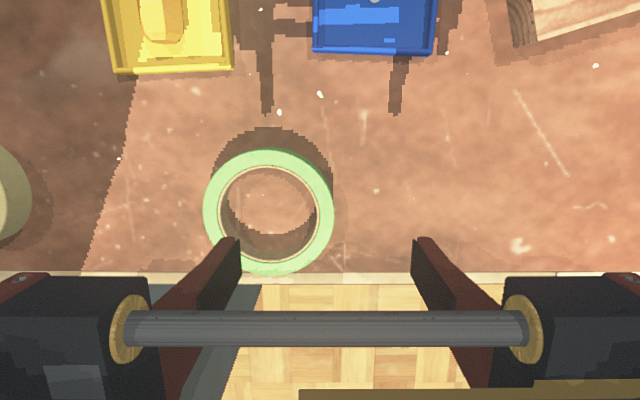

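The roll is at px centre (268,212), and its wall at px (320,230) lies between the open fingers. Top and wrist agree on a centre of (356.1, -276.2). Descending.

Request:
{"fn": "drive_tool", "kwargs": {"rotation": [[0, 0, 0], [0, 0, 0], [0, 0, 0], [0, 0, 0], [0, 0, 0], [0, 0, 0], [0, 0, 0]], "delta_pos": [[-2, -1, 20], [-1, 0, 35], [0, 0, 25], [0, 0, 12], [0, 0, 6], [0, 0, 2], [0, 0, 0]], "fingers": [1, 1, 1, 1, 1, 1, 1]}}

```text
clock: 22.85
tcp_pos: [355.3, -319.6, 15.7]
orientation: [0.0, 1.0, 0.0, 0.0]
contact_force: [0.1, 0.4, -0.2]
width: 87.8
grasp_force: 0.0
```

Request:
{"fn": "drive_tool", "kwargs": {"rotation": [[0, 0, 0], [0, 0, 0], [0, 0, 0], [0, 0, 0], [0, 0, 0], [0, 0, 0], [0, 0, 0], [0, 0, 0], [0, 0, 0], [0, 0, 0]], "delta_pos": [[0, 0, 0], [0, 0, 0], [0, 0, 0], [0, 0, 0], [0, 0, 0], [0, 0, 0], [0, 0, 0], [0, 0, 0], [0, 0, 0], [0, 0, 0]], "fingers": [0, 0, 0, 0, 0, 0, 0, 0, 0, 0], "newtons": 30}}

```text
clock: 23.85
tcp_pos: [354.5, -319.4, 15.1]
orientation: [-0.0, 1.0, -0.0, -0.0]
contact_force: [-0.2, 0.3, -0.6]
width: 13.6
grasp_force: 28.6
```

Request:
{"fn": "drive_tool", "kwargs": {"rotation": [[0, 0, 0], [0, 0, 0], [0, 0, 0], [0, 0, 0], [0, 0, 0], [0, 0, 0], [0, 0, 0], [0, 0, 0], [0, 0, 0], [0, 0, 0], [0, 0, 0], [0, 0, 0]], "delta_pos": [[0, 0, -10], [0, 0, -30], [0, 0, -35], [0, 0, -30], [8, -20, 0], [14, -38, 0], [14, -40, 0], [14, -42, 0], [14, -42, 0], [8, -42, 0], [3, -42, 0], [0, -42, 0]], "fingers": [0, 0, 0, 0, 0, 0, 0, 0, 0, 0, 0, 0]}}

```text
clock: 25.05
tcp_pos: [429.8, -9.6, 120.9]
orientation: [0.0, 1.0, -0.0, 0.0]
contact_force: [1.1, 0.6, -1.2]
width: 13.6
grasp_force: 28.6
```

Request:
{"fn": "drive_tool", "kwargs": {"rotation": [[0, 0, 0], [0, 0, 0], [0, 0, 0], [0, 0, 0], [0, 0, 0], [0, 0, 0], [0, 0, 0]], "delta_pos": [[-3, -42, 0], [-8, -42, 0], [-10, -42, 0], [-10, -35, 0], [-5, -18, 0], [0, -5, 0], [0, 0, 0]], "fingers": [0, 0, 0, 0, 0, 0, 0]}}

```text
clock: 25.75
tcp_pos: [393.8, 172.7, 120.5]
orientation: [0.0, 1.0, 0.001, 0.0]
contact_force: [0.6, 0.7, -0.6]
width: 13.6
grasp_force: 28.6
```

```bash
python3 - <<'E'
from h import *
snap('wrist');c=snap('wrist','w8.png')
def stand(cam,c):
    for q in nets.silhouettes(cam,'tape_stand')[:1]:
        P=world(c,q['region']); B=P[(P[:,2]>2)&(P[:,2]<12)]; T=P[(P[:,2]>30)&(P[:,2]<46)]
        print(cam,q['conf'],'base',cv2.minEnclosingCircle(B[:,:2].astype(np.float32)) if len(B)>5 else 0,'post',len(T),np.median(T,0).round(1) if len(T) else 0,cv2.minEnclosingCircle(T[:,:2].astype(np.float32)) if len(T)>3 else 0)
stand('wrist',c); ring('wrist','green_roll',c,60,140)
t=snap('top'); stand('top',t); ring('top','green_roll',t,60,140)
plan(380,229,125,0)
E
```

```text
wrist 0.57 base ((380.25286865234375, 273.0473937988281), 54.8633918762207) post 376 [382.  270.7  37.9] ((380.4831848144531, 272.255126953125), 7.981754302978516)
green_roll 0.76 13216 ring [396.4 214.5] cost 0.0 ext [373.1 165.6 103.8] [446.3 265.1 126.8]
top 0.39 base ((573.97607421875, -205.38226318359375), 117.28975677490234) post 0 0 0
green_roll 0.44 92 ring [399.7 214.5] cost 0.0 ext [426.4 174.5 104.8] [445.8 212.7 129. ]
tcp [393.9 171.7 120.1] t 26.1 w 13.8 rot [ 0.     0.    -0.002] shift turned [-13.9 -57.3  -4.9] unturned [-14.  -57.3  -4.9]
```

View pics/w8.png

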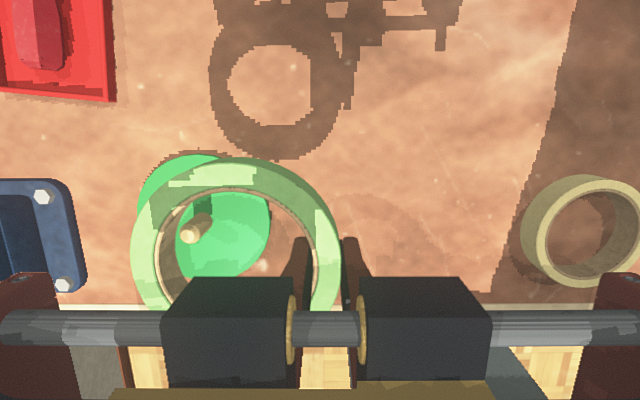

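The stand post is at px (193,232), visible through the held ring. The ring is gripped level, centred 43 mm left of the TCP. I'll shift over the post and lower part-way to check.

Request:
{"fn": "drive_tool", "kwargs": {"rotation": [[0, 0, 0], [0, 0, 0], [0, 0, 0], [0, 0, 0], [0, 0, 0], [0, 0, 0], [0, 0, 0]], "delta_pos": [[-4, -15, 0], [-6, -25, 0], [-4, -13, 0], [-2, -5, 10], [0, 0, 20], [0, 0, 15], [0, 0, 0]], "fingers": [0, 0, 0, 0, 0, 0, 0]}}

```text
clock: 26.8
tcp_pos: [376.7, 229.6, 73.7]
orientation: [0.001, 1.0, -0.0, -0.001]
contact_force: [-0.5, -0.6, -0.0]
width: 13.8
grasp_force: 28.6
```

```bash
python3 - <<'E'
from h import *
snap('wrist');c=snap('wrist'); ring('wrist','green_roll',c,45,90)
plan(377.9,229.8,21,0)
E
```

```text
green_roll 0.78 13209 ring [379.7 272.8] cost 0.0 ext [356.4 223.9  58.1] [429.6 323.5  81. ]
tcp [377.9 230.7  75.6] t 26.95 w 13.7 rot [-0.    -0.    -0.001] shift turned [-0.   0.9 54.6] unturned [-0.1  0.9 54.6]
```

Ring centre (379.7, 272.8) against the post at (380.4, 272.5), so it's aligned. Lowering and releasing.

Request:
{"fn": "drive_tool", "kwargs": {"rotation": [[0, 0, 0], [0, 0, 0], [0, 0, 0], [0, 0, 0], [0, 0, 0], [0, 0, 0], [0, 0, 0]], "delta_pos": [[0, 0, 12], [0, 0, 18], [0, 0, 12], [0, 0, 7], [0, 0, 4], [0, 0, 1], [0, 0, 0]], "fingers": [0, 0, 0, 0, 0, 0, 0]}}

```text
clock: 27.65
tcp_pos: [377.7, 230.8, 21.3]
orientation: [-0.0, 1.0, 0.0, 0.0]
contact_force: [-0.6, -0.1, -0.7]
width: 14.1
grasp_force: 28.7
```

Request:
{"fn": "drive_tool", "kwargs": {"rotation": [[0, 0, 0], [0, 0, 0], [0, 0, 0], [0, 0, 0], [0, 0, 0], [0, 0, 0], [0, 0, 0], [0, 0, 0], [0, 0, 0], [0, 0, 0]], "delta_pos": [[0, 0, 0], [0, 0, 0], [0, 0, 0], [0, 0, 0], [0, 0, -6], [0, 0, -15], [0, 0, -30], [0, 0, -40], [0, 0, -40], [0, 0, 0]], "fingers": [0.27, 0.27, 0.27, 0.27, 0.27, 0.27, 0.27, 0.27, 0.27, 0.27]}}

```text
clock: 28.65
tcp_pos: [379.7, 232.5, 156.9]
orientation: [-0.002, 1.0, -0.0, 0.004]
contact_force: [-0.2, -0.4, 0.2]
width: 23.8
grasp_force: 0.0
```

```bash
python3 - <<'E'
from h import *
snap('wrist');c=snap('wrist','w9.png'); ring('wrist','green_roll',c,15,40)
t=snap('top','top9.png')
plan(430,0,200,0)
for n in ['screwdriver_red','screwdriver_yellow','pencil_blue','masking_roll','pencil_red']:
    for r in nets.find_in('top',n)[:1]: print(n,np.round(r['xyz'],1),round(r['conf'],2))
E
```

```text
green_roll 0.71 5015 ring [379.5 273.9] cost 0.0 ext [329.3 224.2  15. ] [429.3 324.   28. ]
green_roll 0.51 1972 ring [522.  407.2] cost 0.65 ext [495.6 353.7  15. ] [535.  384.8  30.9]
tcp [377.2 230.  151.5] t 28.85 w 23.6 rot [ 0.001  0.001 -0.   ] shift turned [ 52.8 230.  -48.5] unturned [ 52.9 230.  -48.3]
screwdriver_red [552.3 359.7  29.9] 0.95
screwdriver_yellow [ 538.8 -208.9   26.5] 0.91
pencil_blue [ 581.  -360.5   11.3] 0.54
masking_roll [369.6 -39.2  22.5] 0.55
pencil_red [757.5 -99.2   6.6] 0.71
```

View pics/w9.png

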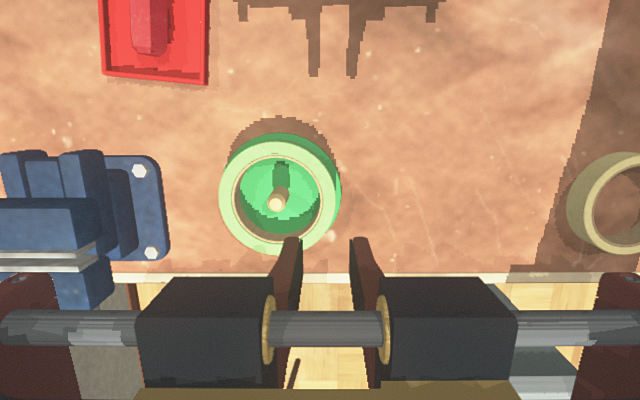

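View pics/top9.png

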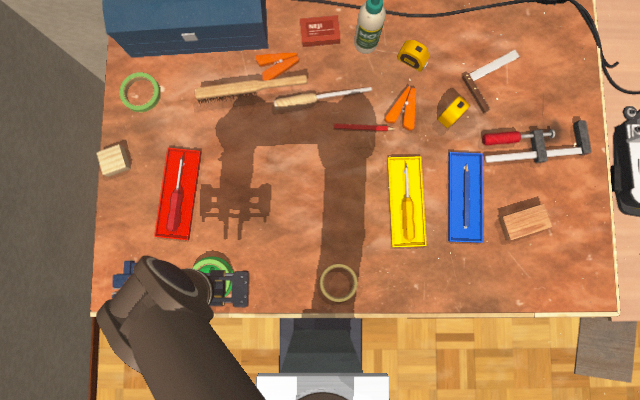

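The roll lies flat round the post (wrist px (280,195), top at about 26 mm). In the top view all three tools are in their trays, the red pencil and beige roll haven't moved, and the gripper is clear. Handing in.

```bash
python3 -c "
from station import workorder
print(workorder.job_done())"
```

```text
the job is handed in; nothing more can be done
None
```

I handed the job in at about 29 s: both screwdrivers and the blue pencil lie flat in their own trays, the green roll is over the stand's post on the base, and the red pencil and beige tape are where they were.

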